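# Peel the top tray off the gripped stack and hold it up in the lamp's beam

### The arm

A 7-joint arm with a two-finger parallel gripper is mounted at the origin on the work surface; the furniture and walls round the work are solid. World frame = base frame: x ahead of the robot, y to its left, z up, the work surface at z = 0. Lengths are in m, angles in rad, forces in N, time in s.
With the tool pointing down it reaches from about 0.4 to 0.9 m from the base axis. Payload 5.6 kg.
Tool frame: the origin (TCP) lies midway between the tips of the shut fingers; the grasp point (between the pads) lies 19 mm behind it; z points along the fingers, y is the direction in which the jaws open and shut (so a half turn about z gives the same grasp; the last joint's range is limited). The gripper opens to 92 mm and grips with 3 to 60 N. Pads are 20 mm wide; open, the fingers measure 128 mm over their backs; the gripper's body (75 mm by 189 mm) begins 69 mm behind the grasp point.
Start: joints at [-1.254, 0.468, -0.012, 1.603, 0.006, 1.071, -0.056], TCP at [0.229, 0.608, 0.215] pointing down, gripper open.
Joint ranges: [-2.53, 2.53], [-0.31, 2.02], [-1.57, 1.55], [0.28, 2.44], [-1.29, 4.43], [0.15, 1.84], [-2.92, 2.92]. Speed limits (rad/s): [2.57, 2.57, 3.14, 3.14, 3.14, 3.14, 3.14].

### API

Orientations are given as a 3x3 rotation matrix whose columns are the frame's x, y, z axes.
In Python, from station import sensors, cams, order, nets gives the robot as it stands.
- The arm moves only by the tool servo_tool, never from a script. Its argument "moves" is a list of rows, each a list of 4 numbers: the shift along the tool's x, y, z in mm, then the turn about the tool's z in degrees. In form: [[dx, dy, dz, spin], ...]. A call has 1 to 20 rows; each row shifts and turns the commanded pose from where the row before left it, along the tool's axes as they then stand; what a row does not reach is not made up. A row lasts 1/8 s, in which the tool goes at most 62.5 mm and 10.7 degrees, less where a joint would pass 70% of its speed; a pose out of reach is approached as far as the arm can. A call is refused whole if a number of a shift passes 62.5 or a number of a turn 10.7, either way. A call with a gripper value outside its range is refused whole. "fingers" is the closure, from 0 (fully open) to 1 (shut), set as the call begins (left out, the last holds). The fingers move at their own pace and stop on an object; "grip_force" is the grip in N (left out, the last holds). Time passes only in rows, so rows that do not move let the fingers close. It gives the time, the measured TCP pose, the force and the opening at its end, in the units of the state.
- sensors.state(): the state, without advancing time (a new reading comes with each control period).
- cams.get_image(name): name is "scene" or "top"; returns a dict with "image" (420x560x3 uint8, red, green, blue), "mtx" (3x3 intrinsics, pixels), "extrinsics" (4x4, takes a point from camera to world coordinates). Camera axes: x right, y down, z forward; pixel columns grow to the right and rows downward; lengths in m; the calibration is good to about 2 mm. A picture is of the moment at which its call begins. There is no depth.
- order.finish_job(): hands the job in, once; it reports no verdict.
Trained networks look in the newest picture that a camera, given by its name, has taken for a name from the list of things; names that differ only in an ending like _2 or _b are one class to them, and where a whole thing is asked for, a point or a joint stands for the part that bears it (a point fixed in the world has none). Each returns a list of dicts, best first, with "p" (0 to 1); they miss things now and then, are a little off and sometimes report something else, mostly with a low value. They report only what shows in the picture. A call takes as long as a camera call. They do not tell look-alikes from the thing itself.
- nets.boxes_of(camera, label): "position" ([x, y, z] in m, in world coordinates, good to about 4 mm: the middle of the surface that is visible of it).
- nets.trace(camera, label): "region" (420x560 bool, what is visible of it).
- nets.place_of(camera, label): "position" ([x, y, z] in m, in world coordinates, good to about 4 mm: a listed point, or the origin of a listed thing).
The state is a dict: "time": time; "q": joint angles; "joint_velocities": joint speeds; "effort": joint torques, N m; "tcp_pos": TCP position; "tool_rot": TCP orientation; "wrist_force": force on the tool from outside, world axes, zero at the start; "moment": the same for the moment, N m; "gripper_width": opening from 0.0 (shut) to 1.0 (fully open).
Only numpy, scipy, OpenCV 4.12 (cv2) and the standard library are available. Lean on these libraries where they do the work, as an engineer would, in place of code of your own. Each camera call takes 0.05 s, during which the arm holds its last target.

### The job

Four pressed steel trays are nested in a loose caddy whose four sprung clips cling to the rim of the top one: pulled straight up, it brings the whole caddy along. Take the top tray by the upright lug at its corner and raise that corner first, while the opposite corner still rests in the stack, so that it peels out and the caddy with the other trays stays standing where it is; then carry the tray to the work lamp and hold it level in the beam, its middle about 15 cm straight in front of the middle of the lamp's glass. Finish while still holding it there; leave the lamp and the other things on the bench alone.

Things in the scene. Friction and masses are not known exactly. Their poses are not given: they have to be found in the camera images.
- tray: Top tray of the stack, pressed steel, about 0.25 kg, rim 142 x 112 mm (long side along its x), 26 mm deep, 2 mm sheet, walls flaring outward 15 degrees, four posts 10 mm thick and 18 mm high on its floor. Origin: centre of the floor's underside; z up out of the open side. Starts 60 mm above the bench, nested 8 mm deep in the tray below with 2 to 3 mm play. Only this tray has a lug.
- tray_lug (a point): Grip point on the tray's lug, 10 mm below its top edge, middle of its width and thickness; at (-59.5, -44.5, 50) mm in the tray's frame, axes as the tray's. The lug is an upright flat plate on the rim at the tray's -x -y corner, 34 mm wide, 8 mm thick, standing 34 mm above the rim (top 120 mm above the bench at the start). Its flat faces look along the tray's (1, 1, 0) direction.
- tray_mid (a point): Middle of the tray, 13 mm above the underside of its floor; to be held in the beam.
- tray_far (a point): Underside of the tray's floor near the corner opposite the lug, at (42, 28, 0) mm in the tray's frame, resting on a post of the tray below: a good pivot while the lug's corner is raised by turning the tray.
- pile: Caddy with the three lower trays, one loose piece of 0.8 kg: grey base plate 200 x 170 x 6 mm, trays to 68 mm high. Origin: centre of the underside; axes as the tray's at the start. A sprung leaf clip, 16 mm wide, 97 mm high, stands at the middle of each side and hooks 2 to 3 mm over the top tray's rim; each resists with about 3 N and lets go once the rim there has risen 7 mm.
- pile_seat (a point): Point fixed to the caddy where the centre of the top tray's underside rests at the start, 60 mm above the bench.
- lamp: Round work lamp with black head in a fork, 153 x 205 x 211 mm, fixed to the bench. Origin: centre of its underside; its glass looks along its -x axis, glass about 140 mm across, its middle at (-74, 0, 140) mm. Not to be touched.
- beam (a point): Point in the lamp's beam where the middle of the tray is to be held: 146 mm straight in front of the middle of the glass, 140 mm above the bench. Axes as the lamp's.
- coupling: Black round coupling with four steel pins standing on it, 63 mm across, 68 mm high. Origin: centre of the underside. Leave alone.
- tape_measure: Tape measure case, 39 x 83 x 66 mm. Origin: centre of the underside. Leave alone.
- spanner: Ring spanner lying flat, 35 x 222 x 9 mm, long along its y. Origin: centre of the underside. Leave alone.
Mind the look-alikes: they are no part of the job. What is shaped like the tray but orange or yellow is not meant.

How it is judged:
On the way:
1. the lug's corner of the top tray is raised (tray tilted by more than 0.08 rad, lug up by more than 10 mm) while its opposite corner is still within 10 mm of its seat and the caddy stands flat (angle between tray's own z axis and vertical above 0.08 rad and z of tray_lug in the frame of pile_seat above 0.06 m and z of tray_far in the frame of pile_seat below 0.01 m and angle between pile's own z axis and vertical below 0.05 rad), for 0.1 s.
At the end, for the whole second after the job is handed in: The tray is held by the fingers, still, level to 0.2 rad, its middle within 50 mm of the beam point, touching neither caddy nor lamp; the caddy stands flat on the bench within 30 mm of its starting place (distance between tray_mid and beam below 0.05 m and angle between tray's own z axis and vertical below 0.2 rad and contact force between tray and the fingers above 1 N and contact force between tray and pile below 0.1 N and contact force between tray and lamp below 0.1 N and linear speed of tray below 0.03 m/s and distance of pile from where it was at the start of the episode below 0.03 m and height (world z) of pile below 0.006 m and angle between pile's own z axis and vertical below 0.03 rad); the arm keeps its last pose, push and grip.
It fails at once if the caddy is lifted off the bench (10 mm) or tipped (0.12 rad) (height (world z) of pile above 0.01 m or angle between pile's own z axis and vertical above 0.12 rad).
It fails at once if the lamp is struck or pushed (contact force between lamp and the arm above 2 N or contact force between lamp and the fingers above 2 N or contact force between lamp and tray above 2 N).
It fails at once if the coupling, tape measure or spanner is moved by more than 20 mm (distance of any of coupling, tape_measure, spanner from where it was at the start of the episode above 0.02 m).
It also fails if it takes over 45 s, if anything falls off the work surface, if the arm or the gripper's body presses on something with over 40 N, if the wrist force passes 120 N, or if a joint passes its speed limit or range.

## Working session

There is one attempt and no reset: what is moved stays moved. The work goes in short steps, Python scripts to look and compute and a tool call to move; the robot and the scene stay as the last step left them, time stands still between calls to the robot, and variables do not carry over. Pictures are saved under pics/ and viewed, and the job is handed in when it is done.

Besides the shell and the picture viewer there is one more tool, called after "Emit:" by a JSON object that holds its "name" and its "arguments". servo_tool: Moves the arm, as the interface text tells. Its arguments: {"type":"object","properties":{"moves":{"type":"array"},"fingers":{"type":"number"},"grip_force":{"type":"number"}},"required":["moves"]}

```bash
mkdir -p pics; ls
cat > h.py <<'E'
import numpy as np, cv2
from station import sensors, cams, order, nets
np.set_printoptions(precision=4,suppress=True)
def snap(c,fn):
    d=cams.get_image(c); cv2.imwrite('pics/'+fn,d['image'][:,:,::-1]); return d
def proj(d,P):
    E=np.linalg.inv(np.array(d['extrinsics'])); p=E[:3,:3]@np.array(P)+E[:3,3]; q=np.array(d['mtx'])@p; return q[:2]/q[2]
def ray(d,uv):
    E=np.array(d['extrinsics']); v=E[:3,:3]@np.linalg.inv(np.array(d['mtx']))@np.array([uv[0],uv[1],1.]); return E[:3,3],v/np.linalg.norm(v)
def onz(d,uv,z):
    o,v=ray(d,uv); return o+v*(z-o[2])/v[2]
E
python3 - <<'E'
from h import *
s=sensors.state(); print(s)
for c in('scene','top'):
    d=snap(c,c+'1.png'); print(c,d['mtx'],d['extrinsics'])
    for l in('tray','tray_lug','tray_mid','tray_far','pile','pile_seat','lamp','beam','coupling','tape_measure','spanner'):
        try: print(l,[(round(r['p'],2),np.round(r['position'],3)) for r in nets.place_of(c,l)][:4])
        except Exception as e: print(l,e)
E
```

```text
pics
{'time': 0.0, 'q': array([-1.254 ,  0.4684, -0.0116,  1.6036,  0.006 ,  1.0714, -0.0563]), 'joint_velocities': array([ 0.0007, -0.0022, -0.0001,  0.0008,  0.0017,  0.0017, -0.0012]), 'effort': array([ -0.    , -52.0567,  -0.0127, -24.3746,  -0.0567,   0.0173,
         0.0002]), 'tcp_pos': array([0.2287, 0.6078, 0.2137]), 'tool_rot': array([[-0.9359,  0.3521, -0.0005],
       [ 0.3521,  0.9359, -0.0017],
       [-0.0001, -0.0017, -1.    ]]), 'wrist_force': array([0.708 , 0.0129, 0.5152]), 'moment': array([0.0179, 0.0372, 0.04  ]), 'gripper_width': 0.99992746986816}
scene [[449.7416   0.     271.8633]
 [  0.     449.7416 210.7592]
 [  0.       0.       1.    ]] [[-0.5291  0.7423 -0.4111  1.1288]
 [ 0.8485  0.4655 -0.2516  0.4603]
 [ 0.0046 -0.482  -0.8762  1.3902]
 [ 0.      0.      0.      1.    ]]
tray [(0.86, array([ 0.34 ,  0.158, -0.001])), (0.85, array([ 0.338,  0.598, -0.004])), (0.75, array([0.584, 0.232, 0.056])), (0.59, array([0.52 , 0.009, 0.002]))]
tray_lug [(0.96, array([0.369, 0.229, 0.052])), (0.77, array([0.53 , 0.185, 0.112])), (0.66, array([ 0.596, -0.016,  0.046
[... 1278 characters left out ...]
d [(0.96, array([0.584, 0.232, 0.074])), (0.85, array([0.337, 0.157, 0.009])), (0.7, array([0.337, 0.596, 0.012])), (0.6, array([0.521, 0.014, 0.011]))]
tray_far [(0.81, array([ 0.316,  0.113, -0.004])), (0.69, array([ 0.477,  0.024, -0.002])), (0.66, array([0.345, 0.65 , 0.   ])), (0.65, array([0.622, 0.267, 0.059]))]
pile [(0.62, array([ 0.586,  0.23 , -0.001]))]
pile_seat [(0.72, array([0.589, 0.231, 0.063]))]
lamp [(0.82, array([ 0.653, -0.337, -0.   ])), (0.73, array([0.59 , 0.235, 0.063]))]
beam []
coupling [(0.67, array([0.676, 0.426, 0.002]))]
tape_measure [(0.56, array([ 0.666, -0.122,  0.003]))]
spanner [(0.49, array([ 0.344, -0.128, -0.004])), (0.44, array([0.626, 0.266, 0.061]))]
```

View pics/scene1.png

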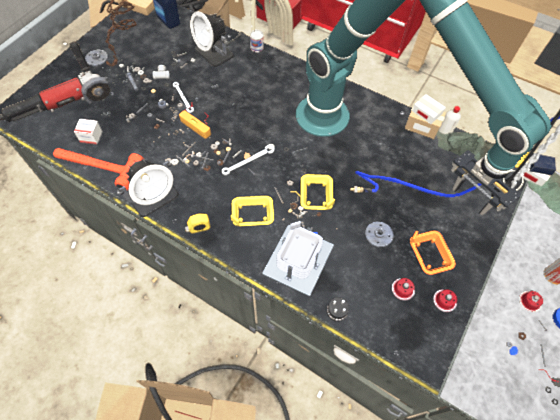

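View pics/top1.png

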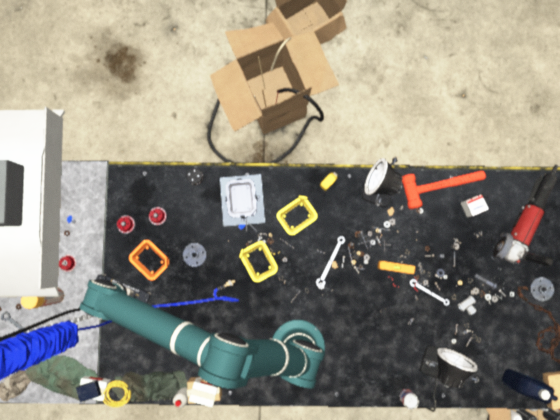

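The steel stack on its grey plate is at scene (298,250) and top (240,198). The white-glass lamp is at scene (152,185) and top (377,180). The orange and yellow look-alikes lie on the bench. I'll zoom in next.

Run:
```python
from h import *
a=cv2.imread('pics/scene1.png');b=cv2.imread('pics/top1.png')
f=lambda i,x,y,w,h:cv2.resize(i[y:y+h,x:x+w],(390,290),interpolation=cv2.INTER_CUBIC)
o=np.vstack([np.hstack([f(a,250,205,100,75),f(b,205,160,80,60)]),np.hstack([f(a,110,140,100,75),f(b,340,145,80,60)])])
cv2.imwrite('pics/z1.png',o)
for c in('scene','top'):
    print([(r['p'],r['position']) for r in nets.boxes_of(c,'lamp')])
    m=nets.trace(c,'tray_lug'); print([(r['p'],r['region'].sum(),np.argwhere(r['region']).mean(0)) for r in m])
```

```text
[(0.83, [0.662, -0.3042, 0.1071])]
[(0.94, np.int64(1466), array([247.6139, 298.7428])), (0.92, np.int64(611), array([207.8445, 251.5205])), (0.59, np.int64(832), array([249.6166, 432.3029])), (0.58, np.int64(630), array([190.0079, 316.7286])), (0.49, np.int64(2266), array([186.2096, 148.0989]))]
[(0.69, [0.6441, -0.3092, 0.1323])]
[(0.96, np.int64(519), array([260.8285, 258.921 ])), (0.81, np.int64(661), array([214.3661, 296.8714])), (0.78, np.int64(995), array([197.0714, 240.405 ])), (0.69, np.int64(606), array([259.6485, 147.9802]))]
```

View pics/z1.png

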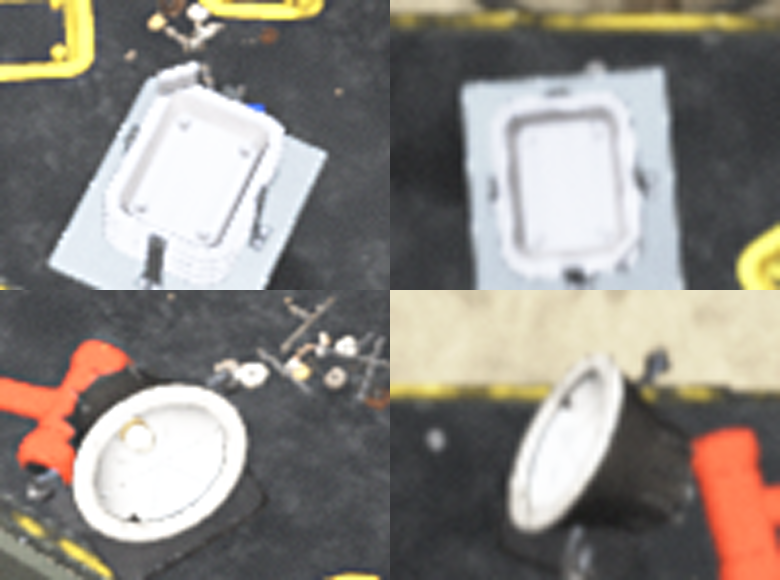

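```bash
cat > fit.py <<'E'
from h import *
from scipy.optimize import least_squares
D={c:snap(c,c+'2.png') for c in('scene','top')}
R={'scene':(105,150,205,215),'top':(355,145,405,205)}
C={}
for c,d in D.items():
    im=d['image'].astype(int); x0,y0,x1,y1=R[c]
    m=np.zeros(im.shape[:2],np.uint8); m[y0:y1,x0:x1]=((im.min(2)>120)&(im.max(2)-im.min(2)<45))[y0:y1,x0:x1]
    m=cv2.morphologyEx(m,cv2.MORPH_OPEN,np.ones((3,3),np.uint8))
    n,l,s,_=cv2.connectedComponentsWithStats(m); i=1+s[1:,4].argmax()
    k,_=cv2.findContours((l==i).astype(np.uint8),cv2.RETR_EXTERNAL,cv2.CHAIN_APPROX_NONE)
    h=cv2.convexHull(max(k,key=len)); e=cv2.fitEllipse(h); print(c,s[i],e)
    v=im.copy().astype(np.uint8); cv2.drawContours(v,k,-1,(255,0,0),1); cv2.imwrite('pics/l_%s.png'%c,cv2.resize(v[y0:y1,x0:x1,::-1],None,fx=4,fy=4))
    C[c]=e
def ell(e):
    (cx,cy),(a,b),t=e; t=np.radians(t); return cx,cy,a/2,b/2,t
def res(p):
    x,y,z,yaw,r=p; r_=[]
    n=np.array([-np.cos(yaw),-np.sin(yaw),0]); s=np.array([-np.sin(yaw),np.cos(yaw),0])
    for c,d in D.items():
        cx,cy,a,b,t=ell(C[c])
        for f in np.linspace(0,2*np.pi,24,endpoint=False):
            u=proj(d,np.array([x,y,z])+r*(np.cos(f)*s+np.sin(f)*np.array([0,0,1])))-[cx,cy]
            w=np.array([np.cos(t)*u[0]+np.sin(t)*u[1],-np.sin(t)*u[0]+np.cos(t)*u[1]])
            q=np.hypot(w[0]/a,w[1]/b); r_.append((q-1)*np.sqrt(a*b))
    return r_
for y0 in(-2,-1):
    o=least_squares(res,[.65,-.28,.14,y0,.07]); print(o.x,np.degrees(o.x[3]),o.cost)
    yaw=o.x[3];fx=np.array([np.cos(yaw),np.sin(yaw)])
    print('origin',o.x[:2]+.074*fx,'beam',o.x[:2]-.146*fx)
E
python3 fit.py
```

```text
scene [ 129  164   45   41 1411] ((150.33433532714844, 184.25694274902344), (37.22316360473633, 48.41276931762695), 56.04179000854492)
top [ 355  145   50   50 1402] ((379.332275390625, 155.10369873046875), (50.32785415649414, 82.51295471191406), 4.354599952697754)
[ 0.6339 -0.3573  0.0271 -2.3353  0.0869] -133.80535927296282 333.2146131879499
origin [ 0.5827 -0.4107] beam [ 0.735  -0.2519]
[ 0.6115 -0.2377  0.1703  0.5145  0.    ] 29.47743314191831 9.464570398640548e-26
origin [ 0.6759 -0.2013] beam [ 0.4844 -0.3095]
```

```bash
sed -i "s/(355,145,405,205)/(358,150,395,200)/; s/m\[y0:y1,x0:x1\]=.*/m[y0:y1,x0:x1]=((im.min(2)>(120 if c=='scene' else 130))\&(im.max(2)-im.min(2)<25))[y0:y1,x0:x1]/" fit.py; python3 fit.py; python3 -c "
import cv2,numpy as np
a=cv2.imread('pics/l_scene.png');b=cv2.imread('pics/l_top.png');o=np.zeros((max(a.shape[0],b.shape[0]),a.shape[1]+b.shape[1],3),np.uint8);o[:a.shape[0],:a.shape[1]]=a;o[:b.shape[0],a.shape[1]:]=b;cv2.imwrite('pics/l3.png',o)"
```

```text
scene [ 129  164   45   41 1402] ((150.34176635742188, 184.24172973632812), (37.17582321166992, 48.3820686340332), 56.08266067504883)
top [365 158  23  37 517] ((375.67724609375, 176.04054260253906), (16.32461929321289, 39.75862121582031), 26.833168029785156)
[ 0.6675 -0.2891  0.1334 -1.8748  0.0897] -107.41545346014527 269.079985655632
origin [ 0.6453 -0.3597] beam [ 0.7112 -0.1498]
[ 0.6025 -0.2498  0.1407 -1.1187 -0.    ] -64.09716974755699 2.752348078038196e-25
origin [ 0.6348 -0.3164] beam [ 0.5387 -0.1185]
```

View pics/l3.png

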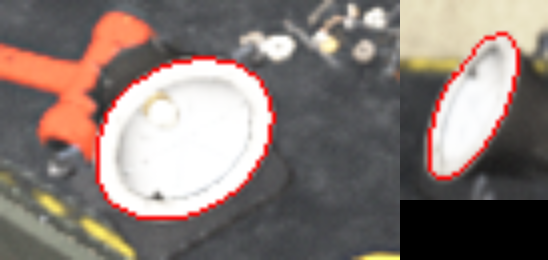

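```bash
cat >> fit.py <<'E'
print('--- tilt')
def res(p):
    x,y,z,yaw,r,tl=p; r_=[]
    n=np.array([-np.cos(yaw)*np.cos(tl),-np.sin(yaw)*np.cos(tl),np.sin(tl)]); s=np.array([-np.sin(yaw),np.cos(yaw),0]); up=np.cross(n,s)
    for c,d in D.items():
        pts=np.array([proj(d,np.array([x,y,z])+r*(np.cos(f)*s+np.sin(f)*up)) for f in np.linspace(0,2*np.pi,40,endpoint=False)])
        (cx,cy),(a,b),t=C[c]; ct=pts.mean(0)
        def cov(cx,cy,a,b,t):
            t=np.radians(t);Rm=np.array([[np.cos(t),-np.sin(t)],[np.sin(t),np.cos(t)]]); return Rm@np.diag([a*a/8,b*b/8])@Rm.T
        K=np.cov(pts.T,bias=True)
        from scipy.linalg import sqrtm
        dK=np.real(sqrtm(K)-sqrtm(cov(cx,cy,a,b,t)))
        r_+=list(ct-[cx,cy])+[dK[0,0],dK[1,1],1.4*dK[0,1]]
    return r_
for fix in (0,1):
  g=(lambda p:res(list(p)+[0.])) if fix else res
  o=least_squares(g,[.65,-.28,.14,-2,.07]+([] if fix else [.2])); print(o.x,np.degrees(o.x[3:]),o.cost,o.fun)
  yaw=o.x[3];fx=np.array([np.cos(yaw),np.sin(yaw)])
  print('origin',o.x[:2]+.074*fx,'beam',o.x[:2]-.146*fx)
# plate
E
python3 fit.py | sed -n '/tilt/,$p'
```

```text
--- tilt
[ 0.6681 -0.2895  0.1357 -1.9389  0.0769  0.2958] [-111.0932    4.4068   16.9457] 0.08182784642216379 [-0.0274 -0.0007 -0.1913 -0.042   0.183  -0.0275  0.0138  0.0461  0.2148
 -0.2046]
origin [ 0.6415 -0.3586] beam [ 0.7207 -0.1533]
[ 0.6678 -0.2903  0.1352 -1.9523  0.0824] [-111.856     4.7194] 13.467975346074908 [-0.1011 -0.098  -0.0287 -1.9108 -2.3742  0.0467  0.0718 -3.4607  0.8448
 -2.2204]
origin [ 0.6403 -0.3589] beam [ 0.7222 -0.1548]
```

Run:
```python
from h import *
for c,(x0,y0,x1,y1) in {'top':(212,168,275,232),'scene':(255,212,345,300)}.items():
    d=snap(c,c+'3.png'); im=d['image'].astype(int)
    m=np.zeros(im.shape[:2],np.uint8)
    m[y0:y1,x0:x1]=((im.min(2)>110)&(im.max(2)-im.min(2)<60))[y0:y1,x0:x1]
    m=cv2.morphologyEx(m,cv2.MORPH_OPEN,np.ones((3,3),np.uint8))
    n,l,s,_=cv2.connectedComponentsWithStats(m); i=1+s[1:,4].argmax()
    k,_=cv2.findContours((l==i).astype(np.uint8),cv2.RETR_EXTERNAL,cv2.CHAIN_APPROX_NONE)
    h=cv2.convexHull(max(k,key=len))[:,0]
    W=np.array([onz(d,p,.006)[:2] for p in h]).astype(np.float32)
    r=cv2.minAreaRect(W); print(c,s[i],r)
    # high-threshold white tray
    L=nets.place_of(c,'tray_lug'); L=[np.array(q['position']) for q in L if q['position'][2]>.09]; print(L)
    v=d['image'][:,:,::-1].copy(); cv2.drawContours(v,k,-1,(0,0,255),1)
    # overlay model
    cx,cy=.585,.231
    for yaw,col in((4,(0,200,0)),(8,(255,0,0))):
        a=np.radians(yaw);Rm=np.array([[np.cos(a),-np.sin(a)],[np.sin(a),np.cos(a)]])
        for hx,hy,z in((100,85,.006),(71,56,.086)):
            P=[proj(d,np.r_[Rm@np.array([sx*hx,sy*hy])/1e3+[cx,cy],z]) for sx,sy in((1,1),(1,-1),(-1,-1),(-1,1))]
            cv2.polylines(v,[np.round(np.array(P)*16).astype(int).reshape(-1,1,2)],True,col,1,cv2.LINE_AA,4)
    cv2.imwrite('pics/p_%s.png'%c,cv2.resize(v[y0-5:y1+5,x0-5:x1+5],(400,400),interpolation=cv2.INTER_NEAREST))
a=cv2.imread('pics/p_top.png');b=cv2.imread('pics/p_scene.png');cv2.imwrite('pics/p4.png',np.hstack([a,b]))
```

```text
top [ 220  173   46   54 2115] ((0.5880995988845825, 0.23113539814949036), (0.21081650257110596, 0.17516836524009705), 5.74404764175415)
[array([0.5331, 0.1794, 0.1083])]
scene [ 262  221   72   75 3092] ((0.5710400938987732, 0.23031479120254517), (0.23568333685398102, 0.17373771965503693), 5.588587760925293)
[array([0.5289, 0.1842, 0.1124])]
```

View pics/p4.png

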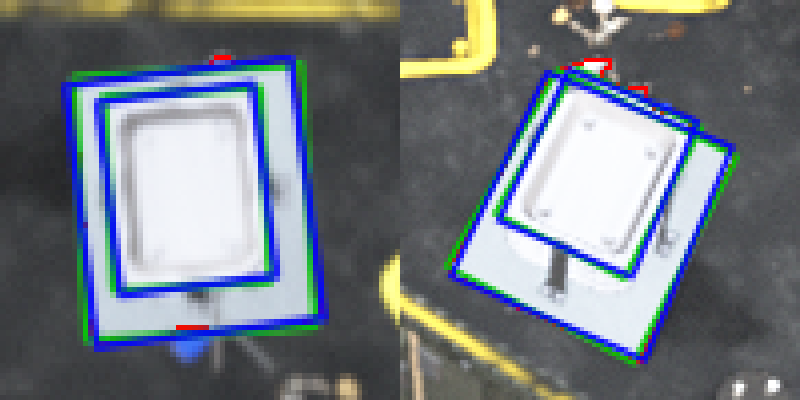

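Emit:
{"name": "servo_tool", "arguments": {"moves": [[-36, -24.7, 0, 0], [-36, -24.7, 0, 0], [-36, -24.7, 0, 0], [-36, -24.7, 0, 0], [-36, -24.7, 0, 0], [-36, -24.7, 0, 0], [-36, -24.7, 0, 0], [-36, -24.7, 0, 0], [-36, -24.7, 0, 0], [-36, -24.7, 0, 0], [-36, -24.7, 0, 0], [-36, -24.7, 0, 0], [0, 0, 0, 0]], "fingers": 0}}

```text
time: 3.52
tcp_pos: [0.5308, 0.175, 0.2148]
tool_rot: [[-0.934, 0.358, 0.001], [0.358, 0.934, -0.001], [-0.002, -0.001, -1.0]]
wrist_force: [-0.6, 0.1, 0.2]
gripper_width: 0.999
```

Emit:
{"name": "servo_tool", "arguments": {"moves": [[0, 0, 0, 9.9], [0, 0, 0, 9.9], [0, 0, 0, 9.9], [0, 0, 0, 9.9], [0, 0, 0, 9.9], [0, 0, 0, 9.9], [0, 0, 0, 9.9], [0, 0, 0, 9.9], [0, 0, 0, 9.9], [0, 0, 0, 9.9], [0, 0, 0, 9.7], [0, 0, 0, 0]]}}

```text
time: 5.03
tcp_pos: [0.5283, 0.18, 0.2145]
tool_rot: [[0.631, 0.776, -0.0], [0.776, -0.631, 0.0], [0.0, -0.0, -1.0]]
wrist_force: [-0.0, -0.4, -0.3]
gripper_width: 0.996
```

```bash
cat > to.py <<'E'
import sys
from h import *
s=sensors.state(); R=s['tool_rot']; p=s['tcp_pos']
t=np.array([float(a) for a in sys.argv[1:4]])
print('t',s['time'],'p',p,'yaw_y',np.degrees(np.arctan2(R[1,1],R[0,1])),'q',s['q'],'F',s['wrist_force'],'w',s['gripper_width'])
print('tool mm',(R.T@(t-p))*1e3)
E
python3 to.py .529 .179 .093
```

```text
t 5.025 p [0.5283 0.18   0.2145] yaw_y -39.11896999409888 q [-0.8286  0.3336  0.5456  1.8604 -0.2034  1.0029 -0.88  ] F [-0.0166 -0.3597 -0.331 ] w 0.9961868077185002
tool mm [ -0.3367   1.2653 121.5202]
```

Emit:
{"name": "servo_tool", "arguments": {"moves": [[0, 0, 20, 0], [0, 1, 25, 0], [0, 0, 25, 0], [0, 0, 20, 0], [0, 0, 15, 0], [0, 0, 10, 0], [0, 0, 5, 0], [0, 0, 0, 0]]}}

```text
time: 6.02
tcp_pos: [0.5297, 0.1782, 0.0947]
tool_rot: [[0.633, 0.774, 0.0], [0.774, -0.633, 0.0], [0.0, 0.0, -1.0]]
wrist_force: [-0.4, -0.3, 0.1]
gripper_width: 1.0
```

```bash
python3 to.py .529 .179 .093
python3 - <<'E'
from h import *
d=snap('scene','g1.png');b=snap('top','g1t.png')
cv2.imwrite('pics/g1z.png',np.hstack([cv2.resize(d['image'][195:285,250:350,::-1],(400,360),interpolation=cv2.INTER_CUBIC),cv2.resize(b['image'][160:240,200:290,::-1],(400,360),interpolation=cv2.INTER_CUBIC)]))
for c in('scene','top'):
  print([(r['p'],r['position']) for r in nets.place_of(c,'tray_lug') if r['position'][2]>.08])
E
```

```text
t 6.025 p [0.5297 0.1782 0.0947] yaw_y -39.29858724028328 q [-0.7584  0.4999  0.4775  1.9466 -0.3222  0.7696 -0.7826] F [-0.4428 -0.343   0.0893] w 0.9995721117730582
tool mm [ 0.1244 -1.0398  1.6509]
[(0.68, [0.5292, 0.1838, 0.113])]
[]
```

View pics/g1z.png

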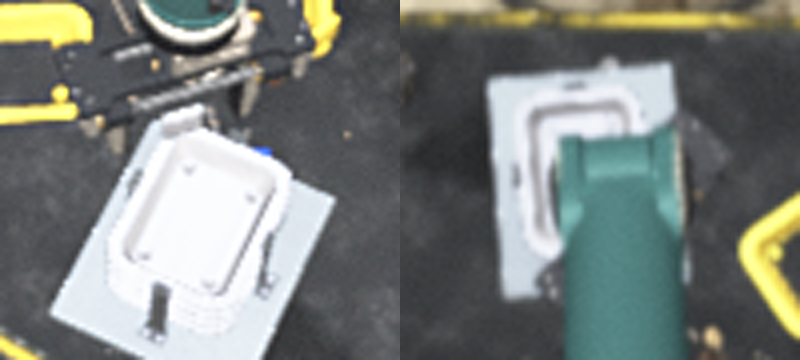

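Emit:
{"name": "servo_tool", "arguments": {"moves": [[0, 0, 0, 0], [0, 0, 0, 0], [0, 0, 0, 0], [0, 0, 0, 0], [0, 0, 0, 0], [0, 0, 0, 0]], "fingers": 1, "grip_force": 8}}

```text
time: 6.98
tcp_pos: [0.5292, 0.1783, 0.0945]
tool_rot: [[0.634, 0.774, -0.001], [0.774, -0.634, 0.0], [-0.0, -0.001, -1.0]]
wrist_force: [-2.0, 0.5, 1.6]
gripper_width: 0.369
```

Emit:
{"name": "servo_tool", "arguments": {"moves": [[0, -0.7, 0, 0], [0.4, 0, -1, 0], [0.4, 0, -1, 0], [0.4, 0, -1, 0], [0.4, 0, -1, 0], [0, 0, 0, 0]], "grip_force": 15}}

```text
time: 7.72
tcp_pos: [0.5301, 0.1799, 0.0986]
tool_rot: [[0.634, 0.774, -0.0], [0.774, -0.634, -0.0], [-0.0, -0.0, -1.0]]
wrist_force: [-0.7, -0.1, -3.3]
gripper_width: 0.364
```

```bash
cat > look.py <<'E'
import sys
from h import *
fn=sys.argv[1]
d=snap('scene',fn+'s.png');b=snap('top',fn+'t.png')
cv2.imwrite('pics/%sz.png'%fn,np.hstack([cv2.resize(d['image'][195:285,250:350,::-1],(400,360),interpolation=cv2.INTER_CUBIC),cv2.resize(b['image'][160:240,200:290,::-1],(400,360),interpolation=cv2.INTER_CUBIC)]))
for c in('scene','top'):
  for l in('tray_lug','tray_mid','tray_far','pile','pile_seat'):
    print(c,l,[(round(r['p'],2),np.round(r['position'],3)) for r in nets.place_of(c,l) if r['position'][2]>.04 or l=='pile'])
E
python3 to.py .529 .179 .093;python3 look.py a1
```

```text
t 7.725 p [0.5301 0.1799 0.0986] yaw_y -39.311771501372654 q [-0.7632  0.4953  0.4805  1.9424 -0.3183  0.7782 -0.7888] F [-0.733  -0.1148 -3.291 ] w 0.36357433510812875
tool mm [-1.3869 -0.2338  5.5985]
scene tray_lug [(0.92, array([0.331, 0.522, 0.048])), (0.82, array([ 0.594, -0.013,  0.048])), (0.67, array([0.532, 0.183, 0.117])), (0.47, array([0.366, 0.227, 0.053]))]
scene tray_mid [(0.63, array([0.586, 0.228, 0.07 ]))]
scene tray_far [(0.89, array([0.626, 0.262, 0.057]))]
scene pile [(0.82, array([ 0.583,  0.232, -0.003]))]
scene pile_seat []
top tray_lug [(0.63, array([ 0.591, -0.014,  0.049])), (0.59, array([0.332, 0.527, 0.046]))]
top tray_mid [(0.84, array([0.583, 0.236, 0.075])), (0.57, array([0.587, 0.234, 0.06 ]))]
top tray_far [(0.79, array([0.625, 0.268, 0.06 ]))]
top pile []
top pile_seat []
```

View pics/a1z.png

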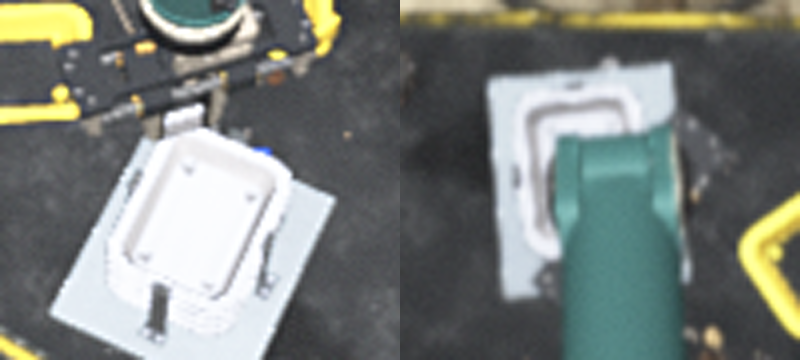

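Emit:
{"name": "servo_tool", "arguments": {"moves": [[0.4, 0, -1, 0], [0.4, 0, -1, 0], [0.4, 0, -1, 0], [0, 0, 0, 0]]}}

```text
time: 8.82
tcp_pos: [0.5307, 0.1809, 0.1016]
tool_rot: [[0.634, 0.774, -0.0], [0.774, -0.634, 0.0], [-0.0, -0.0, -1.0]]
wrist_force: [-0.7, -0.2, -2.1]
gripper_width: 0.365
```

Emit:
{"name": "servo_tool", "arguments": {"moves": [[0.4, 0, -1, 0], [0.4, 0, -1, 0], [0.4, 0, -1, 0], [0, 0, 0, 0]]}}

```text
time: 9.32
tcp_pos: [0.5313, 0.1817, 0.1046]
tool_rot: [[0.633, 0.774, -0.001], [0.774, -0.633, -0.0], [-0.0, -0.0, -1.0]]
wrist_force: [-2.3, -0.1, -3.0]
gripper_width: 0.366
```

```bash
python3 to.py .529 .179 .093;python3 look.py a2
```

```text
t 9.325 p [0.5313 0.1817 0.1046] yaw_y -39.308164548791574 q [-0.7682  0.4892  0.4846  1.9347 -0.3128  0.7921 -0.7957] F [-2.3215 -0.1006 -2.9791] w 0.36592057884843243
tool mm [-3.5986 -0.066  11.5596]
scene tray_lug [(0.75, array([0.332, 0.525, 0.047])), (0.72, array([ 0.595, -0.018,  0.048])), (0.69, array([0.368, 0.228, 0.051])), (0.67, array([0.535, 0.186, 0.122]))]
scene tray_mid [(0.85, array([0.586, 0.23 , 0.075]))]
scene tray_far [(0.77, array([0.624, 0.266, 0.056])), (0.73, array([0.582, 0.232, 0.06 ]))]
scene pile [(0.56, array([0.588, 0.231, 0.003]))]
scene pile_seat []
top tray_lug [(0.94, array([0.332, 0.524, 0.05 ])), (0.64, array([ 0.591, -0.013,  0.05 ]))]
top tray_mid [(0.72, array([0.585, 0.233, 0.078]))]
top tray_far [(0.82, array([0.626, 0.266, 0.059]))]
top pile []
top pile_seat []
```

View pics/a2z.png

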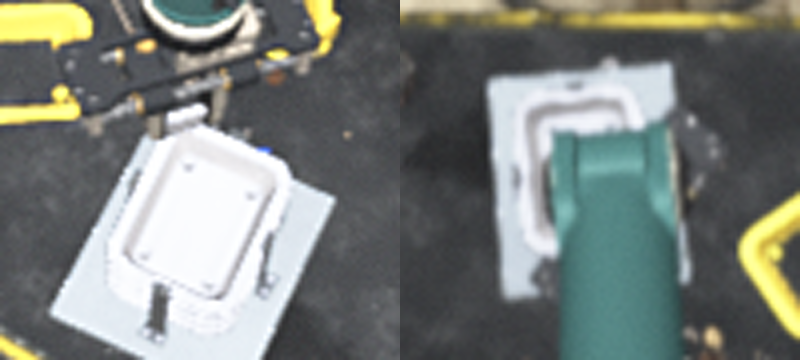

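Emit:
{"name": "servo_tool", "arguments": {"moves": [[0.4, 0, -1, 0], [0.4, 0, -1, 0], [0.4, 0, -1, 0], [0.4, 0, -1, 0], [0.4, 0, -1, 0], [0, 0, 0, 0], [0, 0, 0, 0]]}}

```text
time: 10.8
tcp_pos: [0.533, 0.1832, 0.1097]
tool_rot: [[0.634, 0.774, 0.0], [0.774, -0.634, 0.0], [0.0, 0.0, -1.0]]
wrist_force: [-1.6, -1.5, -4.2]
gripper_width: 0.37
```

```bash
python3 to.py .529 .179 .093;python3 look.py a3
```

```text
t 10.8 p [0.533  0.1832 0.1097] yaw_y -39.32827808269698 q [-0.7721  0.4843  0.4881  1.9276 -0.3083  0.8027 -0.8015] F [-1.6237 -1.5393 -4.2328] w 0.3700510218848171
tool mm [-5.8149 -0.4594 16.6543]
scene tray_lug [(0.91, array([0.328, 0.521, 0.051])), (0.78, array([ 0.594, -0.016,  0.048])), (0.77, array([0.536, 0.185, 0.127])), (0.62, array([0.367, 0.231, 0.053]))]
scene tray_mid [(0.79, array([0.588, 0.23 , 0.078]))]
scene tray_far [(0.7, array([0.624, 0.267, 0.061]))]
scene pile [(0.72, array([ 0.584,  0.23 , -0.   ]))]
scene pile_seat []
top tray_lug [(0.73, array([0.328, 0.524, 0.049])), (0.6, array([ 0.589, -0.015,  0.049]))]
top tray_mid [(0.72, array([0.584, 0.234, 0.082]))]
top tray_far [(0.74, array([0.624, 0.266, 0.06 ])), (0.59, array([0.587, 0.233, 0.069]))]
top pile []
top pile_seat []
```

View pics/a3z.png

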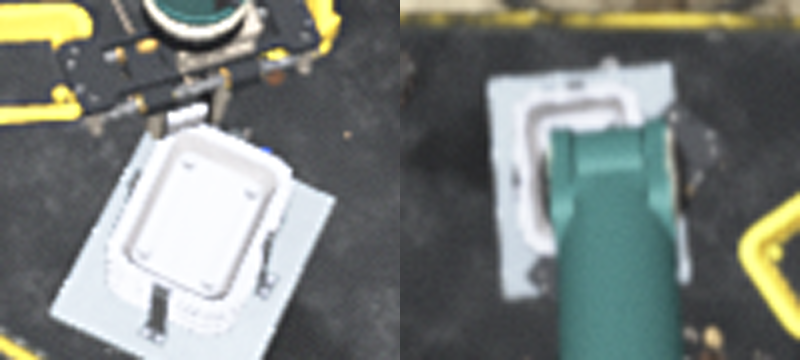

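Emit:
{"name": "servo_tool", "arguments": {"moves": [[0, 0, 0, 0], [0, 0, 0, 0]], "grip_force": 60}}

```text
time: 11.65
tcp_pos: [0.533, 0.1833, 0.1096]
tool_rot: [[0.634, 0.774, 0.0], [0.774, -0.634, 0.0], [0.0, 0.0, -1.0]]
wrist_force: [-0.7, -1.4, -2.7]
gripper_width: 0.362
```

Emit:
{"name": "servo_tool", "arguments": {"moves": [[0, 0, -20, 0], [0, 0, -30, 0], [0, 0, -20, 0], [0, 0, 0, 0]]}}

```text
time: 12.15
tcp_pos: [0.5343, 0.1843, 0.1813]
tool_rot: [[0.633, 0.774, 0.004], [0.774, -0.633, 0.003], [0.005, 0.002, -1.0]]
wrist_force: [0.8, 0.2, -3.6]
gripper_width: 0.357
```

```bash
python3 to.py .529 .179 .093;python3 look.py a4
```

```text
t 12.15 p [0.5343 0.1843 0.1813] yaw_y -39.29059910208322 q [-0.8142  0.3852  0.533   1.8778 -0.2407  0.937  -0.8561] F [ 0.7611  0.2297 -3.6405] w 0.3568844850464517
tool mm [-7.8513 -0.9322 88.2526]
scene tray_lug [(0.8, array([0.331, 0.521, 0.049])), (0.79, array([0.539, 0.187, 0.201])), (0.65, array([0.368, 0.227, 0.05 ])), (0.62, array([ 0.595, -0.013,  0.046]))]
scene tray_mid [(0.61, array([0.588, 0.229, 0.148]))]
scene tray_far [(0.97, array([0.622, 0.264, 0.129]))]
scene pile [(0.55, array([ 0.586,  0.236, -0.002]))]
scene pile_seat [(0.93, array([0.585, 0.23 , 0.057]))]
top tray_lug [(0.78, array([ 0.591, -0.016,  0.049])), (0.61, array([0.331, 0.524, 0.046]))]
top tray_mid [(0.94, array([0.585, 0.234, 0.148]))]
top tray_far [(0.95, array([0.623, 0.264, 0.128]))]
top pile [(0.74, array([ 0.666, -0.123,  0.003]))]
top pile_seat []
```

View pics/a4z.png

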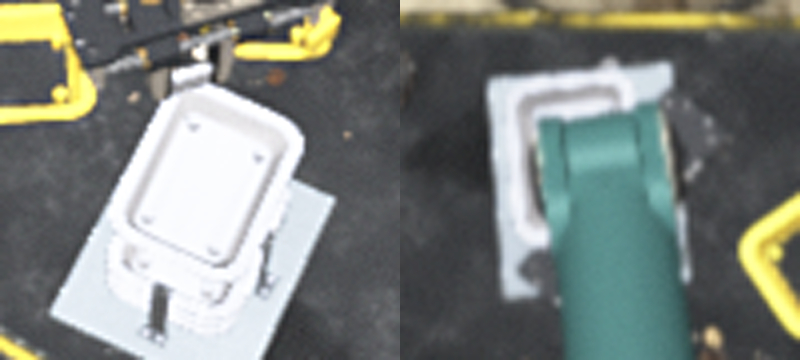

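Run:
```python
from h import *
d=snap('top','c1.png'); v=d['image'][:,:,::-1].copy()
v=cv2.resize(v,None,fx=4,fy=4,interpolation=cv2.INTER_CUBIC)
for (cx,cy,yaw),col in {(.69,.07,5.7):(0,255,0),(.50,-.14,-25):(255,0,0),(.46,.36,5.7):(0,0,255)}.items():
    a=np.radians(yaw);Rm=np.array([[np.cos(a),-np.sin(a)],[np.sin(a),np.cos(a)]])
    P=[proj(d,np.r_[Rm@np.array([sx*71,sy*56])/1e3+[cx,cy],.02])*4 for sx,sy in((1,1),(1,-1),(-1,-1),(-1,1))]
    cv2.polylines(v,[np.round(P).astype(int).reshape(-1,1,2)],True,col,2)
    for sx,sy in((-59.5,-44.5),):
        cv2.circle(v,tuple(np.round(proj(d,np.r_[Rm@np.array([sx,sy])/1e3+[cx,cy],.05])*4).astype(int)),5,col,-1)
cv2.imwrite('pics/c1z.png',cv2.resize(v[4*145:4*275,4*180:4*380],(800,520)))
```

```text
(no output)
```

View pics/c1z.png

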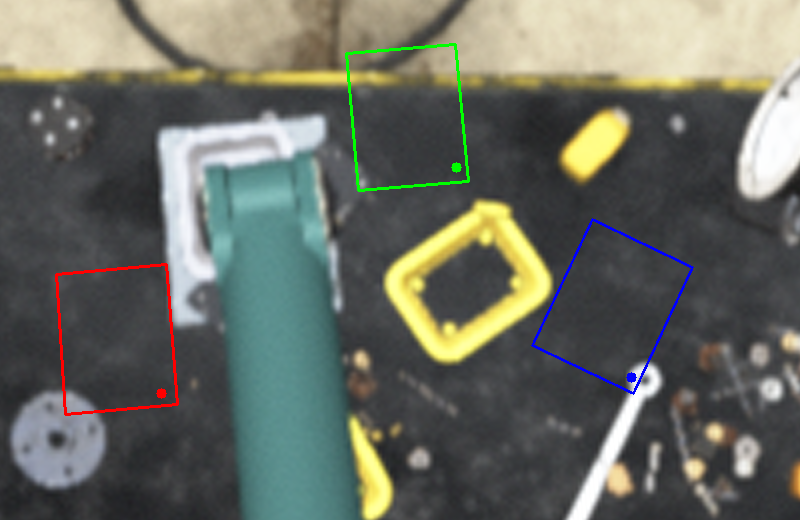

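Emit:
{"name": "servo_tool", "arguments": {"moves": [[0, 0, -15, 0], [0, 0, -15, 0], [-5, 5, 0, 0], [-10, 10, 0, 0], [-10, 10, 0, 5], [0, 0, 0, 8], [0, 0, 0, 9], [0, 0, 0, 9], [0, 0, 0, 0]]}}

```text
time: 13.92
tcp_pos: [0.5361, 0.1469, 0.2092]
tool_rot: [[0.941, 0.337, -0.001], [0.337, -0.941, -0.001], [-0.001, 0.001, -1.0]]
wrist_force: [-0.8, -1.0, -2.7]
gripper_width: 0.357
```

```bash
python3 to.py .458 -.18 .15
```

```text
t 13.925 p [0.5361 0.1469 0.2092] yaw_y -70.29031939837505 q [-0.8673  0.3562  0.6743  1.876  -0.261   0.9995 -1.3075] F [-0.8062 -0.9713 -2.6871] w 0.35742161031381026
tool mm [-183.7324  281.4122   59.5066]
```

Emit:
{"name": "servo_tool", "arguments": {"moves": [[-8, 12, 0, 0], [-16, 24, 0, 0], [-20, 31, 0, 0], [-20, 31, 0, 0], [-20, 31, 0, 0], [-20, 31, 5, 0], [-20, 31, 10, 0], [-20, 31, 12, 0], [-18, 27, 12, 0], [-12, 19, 12, 0], [-6, 10, 8, 0], [-3, 3, 0, 0], [0, 0, 0, 0]]}}

```text
time: 15.55
tcp_pos: [0.4584, -0.1785, 0.1509]
tool_rot: [[0.942, 0.337, 0.0], [0.337, -0.942, 0.0], [0.001, 0.0, -1.0]]
wrist_force: [0.4, 0.5, -3.1]
gripper_width: 0.362
```

```bash
python3 to.py .458 -.18 .034
cat > look2.py <<'E'
import sys
from h import *
fn=sys.argv[1]; x0,y0,x1,y1=[int(a) for a in sys.argv[2:6]]; X0,Y0,X1,Y1=[int(a) for a in sys.argv[6:10]]
d=snap('scene',fn+'s.png');b=snap('top',fn+'t.png')
cv2.imwrite('pics/%sz.png'%fn,np.hstack([cv2.resize(d['image'][y0:y1,x0:x1,::-1],(400,360),interpolation=cv2.INTER_CUBIC),cv2.resize(b['image'][Y0:Y1,X0:X1,::-1],(400,360),interpolation=cv2.INTER_CUBIC)]))
for c in('scene','top'):
  for l in('tray','tray_lug','tray_mid','tray_far','pile'):
    print(c,l,[(round(r['p'],2),np.round(r['position'],3)) for r in nets.place_of(c,l)])
E
python3 look2.py b1 140 130 260 238 280 140 400 248
```

```text
t 15.55 p [ 0.4584 -0.1785  0.1509] yaw_y -70.3223034664137 q [-0.3365  0.3442  0.7715  2.0789 -0.3228  0.8371 -0.6023] F [ 0.4283  0.4707 -3.1188] w 0.36218062005816437
tool mm [ -0.9668   1.2281 116.926 ]
scene tray [(0.96, array([ 0.522,  0.007, -0.001])), (0.77, array([ 0.342,  0.597, -0.002])), (0.76, array([ 0.524, -0.166,  0.101])), (0.7, array([ 0.337,  0.158, -0.   ])), (0.32, array([ 0.669, -0.126,  0.002]))]
scene tray_lug [(0.95, array([0.33 , 0.524, 0.05 ])), (0.77, array([0.364, 0.23 , 0.051])), (0.69, array([ 0.46 , -0.173,  0.165])), (0.65, array([ 0.594, -0.017,  0.047]))]
scene tray_mid [(0.9, array([ 0.531, -0.168,  0.116])), (0.87, array([0.336, 0.599, 0.014])), (0.68, array([0.339, 0.16 , 0.012])), (0.6, array([0.52 , 0.008, 0.017]))]
scene tray_far [(0.79, array([0.347, 0.647, 0.002])), (0.73, array([0.311, 0.117, 0.   ])), (0.59, array([ 0.576, -0.154,  0.097]))]
scene pile [(0.98, array([ 0.584,  0.229, -0.003]))]
top tray [(0.85, array([ 0.529, -0.16 ,  0.11 ])), (0.84, array([0.34 , 0.598, 0.002])), (0.7, array([0.518, 0.009, 0.002])), (0.63, array([0.334, 0.159, 0.002]))]
top tray_lug [(0.97, array([0.363, 0.227, 0.055])), (0.79, array([ 0.592, -0.015,  0.049])), (0.59, array([0.331, 0.524, 0.047])), (0.57, array([ 0.461, -0.179,  0.165]))]
top tray_mid [(0.89, array([0.521, 0.01 , 0.011])), (0.75, array([0.337, 0.594, 0.008])), (0.7, array([ 0.527, -0.162,  0.12 ])), (0.64, array([0.339, 0.158, 0.008]))]
top tray_far [(0.96, array([ 0.317,  0.109, -0.001])), (0.77, array([ 0.474,  0.025, -0.004])), (0.66, array([ 0.578, -0.154,  0.099])), (0.64, array([ 0.346,  0.65 , -0.002]))]
top pile []
```

View pics/b1z.png

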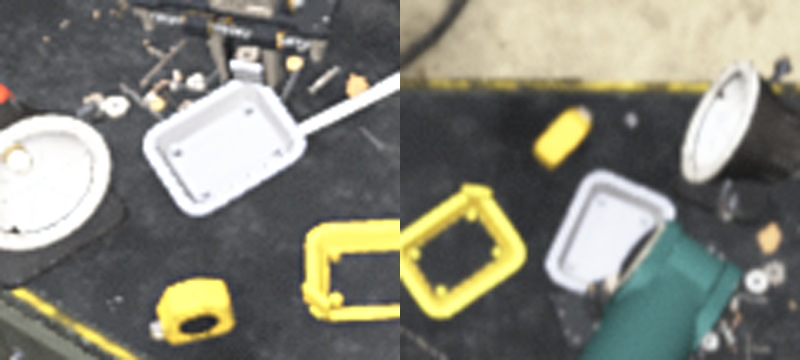

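Emit:
{"name": "servo_tool", "arguments": {"moves": [[0, 0, 15, 0], [0, 0, 25, 0], [0, 0, 25, 0], [0, 0, 15, 0], [0, 0, 6, 0], [0, 0, 0, 0]]}}

```text
time: 16.9
tcp_pos: [0.4587, -0.1783, 0.0645]
tool_rot: [[0.942, 0.337, -0.0], [0.337, -0.942, -0.0], [-0.0, 0.0, -1.0]]
wrist_force: [0.1, -0.4, -1.5]
gripper_width: 0.362
```

Emit:
{"name": "servo_tool", "arguments": {"moves": [[0, 0, 3, 0], [0, 0, 3, 0], [0, 0, 2, 0], [0, 0, 0, 0]]}}

```text
time: 17.4
tcp_pos: [0.4587, -0.1781, 0.0566]
tool_rot: [[0.942, 0.337, -0.0], [0.337, -0.942, 0.0], [0.0, -0.0, -1.0]]
wrist_force: [-0.1, -0.1, -2.9]
gripper_width: 0.366
```

Emit:
{"name": "servo_tool", "arguments": {"moves": [[0, 0, 2, 0], [-0.5, 0, 2, 0], [-0.8, 0, 2, 0], [-0.8, 0, 2, 0], [-0.8, 0, 2, 0], [0, 0, 0, 0]], "grip_force": 20}}

```text
time: 18.15
tcp_pos: [0.4557, -0.1792, 0.0465]
tool_rot: [[0.942, 0.336, -0.0], [0.336, -0.942, 0.0], [-0.0, -0.0, -1.0]]
wrist_force: [-2.1, -1.3, 1.5]
gripper_width: 0.367
```

Emit:
{"name": "servo_tool", "arguments": {"moves": [[-0.8, 0, 2, 0], [-0.8, 0, 2, 0], [-0.8, 0, 2, 0], [-0.8, 0, 2, 0], [0, 0, 0, 0]]}}

```text
time: 18.77
tcp_pos: [0.4528, -0.1802, 0.0384]
tool_rot: [[0.942, 0.337, -0.0], [0.337, -0.942, 0.0], [-0.0, -0.0, -1.0]]
wrist_force: [-2.6, -0.6, 0.1]
gripper_width: 0.369
```

```bash
python3 to.py .458 -.18 .034;python3 look2.py b2 140 130 260 238 280 140 400 248 | grep -v 'e tray \|pile\|p tray '
```

```text
t 18.775 p [ 0.4528 -0.1802  0.0384] yaw_y -70.32404608621925 q [-0.1841  0.5362  0.6105  2.1441 -0.5339  0.6131 -0.4197] F [-2.5526 -0.6261  0.1324] w 0.36886558960792637
tool mm [4.9295 1.5758 4.4245]
scene tray_lug [(0.93, array([0.33 , 0.522, 0.05 ])), (0.9, array([ 0.596, -0.018,  0.048])), (0.89, array([0.365, 0.23 , 0.053])), (0.87, array([ 0.456, -0.174,  0.052]))]
scene tray_mid [(0.86, array([0.339, 0.16 , 0.014])), (0.73, array([0.523, 0.005, 0.02 ])), (0.61, array([0.337, 0.601, 0.016])), (0.58, array([ 0.527, -0.165,  0.015]))]
scene tray_far [(0.94, array([ 0.309,  0.118, -0.002])), (0.79, array([ 0.577, -0.155, -0.001])), (0.79, array([0.348, 0.645, 0.002])), (0.69, array([0.48 , 0.028, 0.002]))]
top tray_lug [(0.87, array([ 0.458, -0.181,  0.054])), (0.87, array([0.332, 0.525, 0.048])), (0.83, array([ 0.59 , -0.011,  0.05 ])), (0.77, array([0.365, 0.224, 0.054]))]
top tray_mid [(0.97, array([ 0.525, -0.162,  0.018])), (0.95, array([0.34 , 0.6  , 0.011])), (0.87, array([0.339, 0.16 , 0.009])), (0.85, array([0.52 , 0.009, 0.012]))]
top tray_far [(0.92, array([ 0.318,  0.112, -0.002])), (0.85, array([0.344, 0.65 , 0.   ])), (0.83, array([ 0.472,  0.026, -0.004])), (0.74, array([ 0.577, -0.155,  0.001]))]
```

View pics/b2z.png

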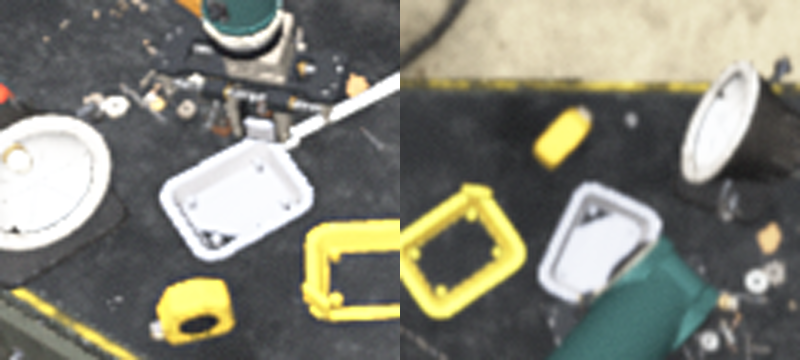

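Emit:
{"name": "servo_tool", "arguments": {"moves": [[-0.8, 0, 2, 0], [-0.8, 0, 2, 0], [0, 0, 1, 0], [0, 0, 0, 0]]}}

```text
time: 19.88
tcp_pos: [0.4518, -0.1807, 0.0346]
tool_rot: [[0.942, 0.337, 0.001], [0.337, -0.942, 0.001], [0.001, -0.001, -1.0]]
wrist_force: [-5.3, 2.0, 14.7]
gripper_width: 0.366
```

Emit:
{"name": "servo_tool", "arguments": {"moves": [[0, 0, 0, 0], [0, 0, 0, 0], [0, 0, 0, 0]], "grip_force": 60}}

```text
time: 20.25
tcp_pos: [0.4518, -0.1808, 0.0346]
tool_rot: [[0.942, 0.336, 0.001], [0.336, -0.942, 0.001], [0.001, -0.001, -1.0]]
wrist_force: [-4.4, 1.3, 15.2]
gripper_width: 0.361
```

Emit:
{"name": "servo_tool", "arguments": {"moves": [[0, 0, -3, 0], [0, 0, -8, 0], [0, 0, -15, 0], [0, 0, -25, 0], [0, 0, -25, 0], [0, 0, -25, 0], [0, 0, -15, 0], [0, 0, -5, 0], [0, 0, 0, 0]]}}

```text
time: 21.38
tcp_pos: [0.4513, -0.1804, 0.1545]
tool_rot: [[0.941, 0.337, -0.0], [0.337, -0.941, 0.0], [-0.0, -0.0, -1.0]]
wrist_force: [-0.7, 0.9, -3.7]
gripper_width: 0.36
```

```bash
python3 to.py .66 -.11 .16;python3 look2.py b3 140 130 260 238 280 140 400 248 | grep -v 'e tray \|pile\|p tray '
```

```text
t 21.375 p [ 0.4513 -0.1804  0.1545] yaw_y -70.30003034623873 q [-0.3459  0.3293  0.7877  2.0895 -0.313   0.8406 -0.6001] F [-0.6962  0.8894 -3.6687] w 0.35990303952895053
tool mm [220.2332   4.0243  -5.5512]
scene tray_lug [(0.98, array([0.333, 0.524, 0.052])), (0.92, array([ 0.454, -0.176,  0.172])), (0.89, array([ 0.596, -0.018,  0.046])), (0.8, array([0.365, 0.231, 0.054]))]
scene tray_mid [(0.77, array([0.34 , 0.162, 0.013])), (0.65, array([0.337, 0.598, 0.017])), (0.62, array([0.522, 0.002, 0.017])), (0.59, array([ 0.526, -0.168,  0.13 ])), (0.38, array([ 0.344, -0.131,  0.   ]))]
scene tray_far [(0.88, array([ 0.348,  0.645, -0.   ])), (0.77, array([0.48 , 0.029, 0.002])), (0.67, array([ 0.577, -0.154,  0.118])), (0.6, array([0.31 , 0.115, 0.002]))]
top tray_lug [(0.92, array([ 0.591, -0.014,  0.051])), (0.67, array([ 0.456, -0.183,  0.17 ])), (0.58, array([0.33 , 0.525, 0.05 ]))]
top tray_mid [(0.88, array([ 0.526, -0.162,  0.131])), (0.81, array([0.522, 0.01 , 0.014])), (0.75, array([0.34 , 0.155, 0.008])), (0.58, array([0.338, 0.598, 0.012]))]
top tray_far [(0.92, array([ 0.475,  0.028, -0.001]))]
```

View pics/b3z.png

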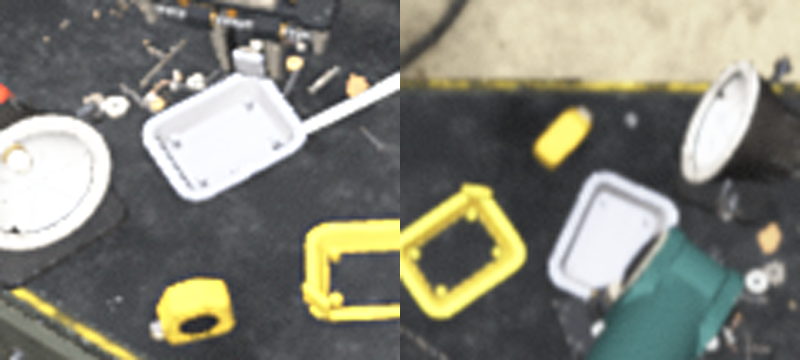

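Emit:
{"name": "servo_tool", "arguments": {"moves": [[5, 0, -3, 0], [12, 0.5, -3, 0], [20, 1, -3, 0], [25, 1, 0, 0], [28, 1, 0, 0], [28, 1, 0, 0], [28, 1, 0, 0], [25, 1, 0, 0], [20, 1, 0, 0], [13, 0.5, 0, 0], [7, 0, 0, 0], [2, 0, 0, 0], [0, 0, 0, 0]]}}

```text
time: 23.6
tcp_pos: [0.6543, -0.1168, 0.1636]
tool_rot: [[0.942, 0.336, -0.0], [0.336, -0.942, 0.0], [-0.0, -0.0, -1.0]]
wrist_force: [-0.2, 0.3, -2.3]
gripper_width: 0.361
```

Emit:
{"name": "servo_tool", "arguments": {"moves": [[0, 0, 0, 2], [0, 0, 0, 4], [0, 0, 0, 6], [0, 0, 0, 6], [0, 0, 0, 6], [0, 0, 0, 4], [0, 0, 0, 2], [0, 0, 0, 0], [0, 0, 0, 0]]}}

```text
time: 24.72
tcp_pos: [0.6547, -0.1165, 0.1637]
tool_rot: [[0.984, -0.179, 0.0], [-0.179, -0.984, 0.0], [0.0, -0.0, -1.0]]
wrist_force: [0.1, 0.8, -2.9]
gripper_width: 0.362
```

```bash
python3 to.py .655 -.116 .164;python3 look2.py b4 100 110 250 245 280 130 420 256
```

```text
t 24.725 p [ 0.6547 -0.1165  0.1637] yaw_y -100.29715782802083 q [-0.4264  0.6605  0.8215  1.6476 -0.5369  1.0734 -1.1964] F [ 0.0557  0.7699 -2.906 ] w 0.3617662972291189
tool mm [ 0.224  -0.5094 -0.3313]
scene tray [(0.8, array([ 0.339,  0.597, -0.002])), (0.74, array([0.336, 0.156, 0.002])), (0.7, array([ 0.725, -0.143,  0.124])), (0.59, array([ 0.523,  0.005, -0.001])), (0.57, array([ 0.669, -0.128,  0.   ]))]
scene tray_lug [(0.97, array([0.33 , 0.524, 0.05 ])), (0.75, array([ 0.594, -0.018,  0.048])), (0.61, array([ 0.656, -0.116,  0.177])), (0.61, array([0.367, 0.226, 0.051]))]
scene tray_mid [(0.86, array([ 0.725, -0.145,  0.138])), (0.84, array([0.524, 0.007, 0.017])), (0.82, array([0.338, 0.161, 0.014])), (0.78, array([0.336, 0.596, 0.011])), (0.29, array([ 0.676,  0.425, -0.005]))]
scene tray_far [(0.94, array([ 0.311,  0.118, -0.   ])), (0.76, array([ 0.775, -0.156,  0.126])), (0.74, array([0.48 , 0.026, 0.001])), (0.57, array([0.349, 0.645, 0.   ]))]
scene pile [(0.71, array([ 0.589,  0.23 , -0.001]))]
top tray [(0.86, array([0.336, 0.597, 0.001])), (0.6, array([ 0.52 ,  0.01 , -0.001])), (0.57, array([0.336, 0.161, 0.002])), (0.5, array([ 0.732, -0.137,  0.128]))]
top tray_lug [(0.78, array([0.331, 0.526, 0.048])), (0.57, array([0.365, 0.225, 0.056])), (0.53, array([ 0.592, -0.015,  0.051]))]
top tray_mid [(0.7, array([ 0.729, -0.139,  0.14 ])), (0.58, array([0.339, 0.6  , 0.011])), (0.52, array([0.337, 0.157, 0.009])), (0.5, array([0.522, 0.012, 0.008]))]
top tray_far [(0.83, array([0.347, 0.653, 0.   ])), (0.75, array([ 0.475,  0.025, -0.004])), (0.48, array([ 0.776, -0.156,  0.127]))]
top pile [(0.6, array([ 0.585,  0.227, -0.001]))]
```

View pics/b4z.png

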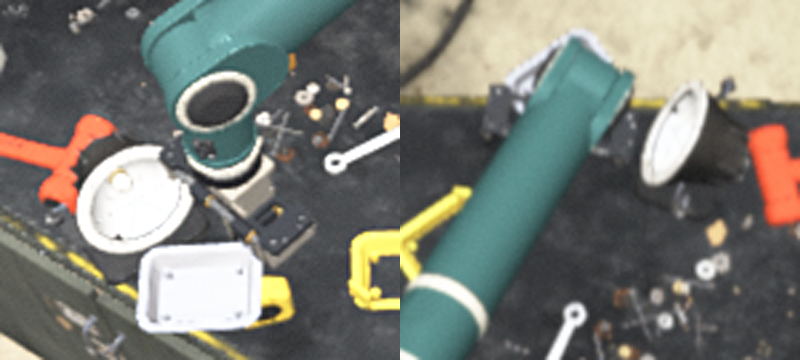

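Run:
```python
from h import *
s=sensors.state(); print(s['time'],s['tcp_pos'],s['joint_velocities'])
print(order.finish_job()); s=sensors.state(); print(s['time'],s['tcp_pos'],s['gripper_width'])
```

```text
25.325 [ 0.6547 -0.1165  0.1636] [-0.0011  0.0004 -0.0012 -0.0006 -0.0002  0.0008  0.001 ]
the job is handed in; nothing more can be done
None
the job is handed in; nothing more can be done
```

The top tray is out of the caddy and held in the lamp's beam. I handed the job in at 25.3 s, and no verdict was reported.

**How it went:** The tool can only turn about its own axis, so I gripped the lug across its 34 mm width and let the tray pivot between the pads. I raised the lug about 15 mm, a tilt of roughly 0.12 rad, with the far corner still on its seat and the caddy standing flat. Then I clamped at 60 N and lifted it clear.

**One correction:** The tray came out still tilted by about 0.15 rad, close to the 0.2 rad limit. I levelled it by setting it down briefly on a clear patch of bench, clamped again and carried it to the beam.

**Last checks:**
- **Position:** the middle of the tray is at about (0.727, -0.142, 0.139) m. My two estimates of the beam point, from the lamp's origin and from a fit to its glass, disagree by about 25 mm. The tray lies between them, about 12–13 mm from each, and the limit is 50 mm.
- **Level and grip:** the tray is level to a few hundredths of a rad. The fingers hold the lug at about 33 mm opening, with joint speeds near zero.
- **Caddy:** at (0.587, 0.229) m, unmoved within the 4 mm measuring accuracy.
- **Other things:** the last pictures show the tray clear of the lamp, with no sign that the lamp, tape measure or spanner moved. I did not measure those three again, nor the coupling.

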